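# Test two hand dispensers and reject the blocked one

### The arm

A 6-joint arm with a two-finger parallel gripper is mounted at the origin on a cart in front of the work surface, level with it; the furniture and walls round the work are solid. World frame = base frame: x ahead of the robot, y to its left, z up, the work surface at z = 0. Lengths are in m, angles in rad, forces in N, time in s.
With the tool pointing down it reaches from about 0.35 to 0.975 m from the base axis. Payload 4.9 kg.
Tool frame: the origin (TCP) lies on the front face of the gripper's body, between the roots of the fingers; the fingertips stand ctrl.tip_extent ahead of it and the grasp point (between the pads) lies 54 mm ahead of it (ctrl.tip_extent is the distance from the TCP to the fingertips, in m); z points along the fingers, y is the line along which they close (so a half turn about z gives the same grasp; the last joint's range is limited). The gripper opens to 85 mm and grips with 20 to 120 N. Pads are 22 mm wide; open, the fingers measure 114 mm over their backs; the gripper's body (76 mm by 85 mm) begins 54 mm behind the grasp point. The pads swing forward as they close: fully open they stand 13 mm farther back than shut.
Start: joints at [-1.299, 0.053, 1.613, -0, 1.476, -0.119], TCP at [0.238, -0.578, 0.304] pointing down, gripper open.
Joint ranges: [-3.01, 3.01], [-1.01, 2.22], [0.06, 2.58], [-1.02, 4.17], [0.09, 2.62], [-3.14, 3.14]. Speed limits (rad/s): [2.57, 2.57, 3.14, 3.14, 3.14, 3.14].

### API

Orientations are given as a rotation vector (axis times angle).
In Python, from station import ctrl gives the robot as it stands.
- The arm moves only by the tool apply_moves, never from a script. Its argument "rows" is one flat list of numbers, 6 for each row, row after row: the shift along the tool's x, y, z normalised to -1 to 1, where 1 is 0.6 m, then the turn, a rotation vector about the tool's x, y, z normalised to -1 to 1, where 1 is 90 degrees. A call has 1 to 20 rows; each row is the pose to reach, as a shift and turn from the pose commanded when the call began, along the tool's axes at that moment; what a row does not reach only later rows make up. A row lasts 1/10 s, in which the tool goes at most 50 mm and 8.59 degrees, less where a joint would pass 70% of its speed; a pose out of reach is approached as far as the arm can. A call with a number of a shift or a turn outside -1 to 1 is refused whole. A call with a gripper value outside its range is refused whole. "grip" is the opening, from 0 (shut) to 1 (fully open), set as the call begins (left out, the last holds). The fingers move at their own pace and stop on an object; "grip_force" is the grip in N (left out, the last holds). Time passes only in rows, so rows that repeat a pose let the fingers close. It gives the time, the measured TCP pose, the force, the opening and the grip force at its end, in the units of the state.
- ctrl.get_obs(): the state, without advancing time (a new reading comes with each control period).
- ctrl.get_image(name): name is "scene" or "top"; returns (picture, depth): 480x640x3 uint8, blue, green, red; 480x640 float32, m along the optical axis (not along the pixel's ray), 0 where there is no reading.
- ctrl.camera_model(name): a dict with "mtx" (3x3 intrinsics, pixels), "R" (3x3) and "t" (3): a world point X has camera coordinates R X + t. Camera axes: x right, y down, z forward; pixel columns grow to the right and rows downward; lengths in m; the calibration is good to about 2 mm. A picture is of the moment at which its call begins. camera_model takes no time and is no camera call.
- ctrl.finish_job(): hands the job in; it is judged then, once.
The state is a dict: "t": time; "q": joint angles; "dq": joint speeds; "effort": joint torques, N m; "tool_pos": TCP position; "tool_rot": TCP orientation; "contact_force": force on the tool from outside, world axes, zero at the start; "wrist_torque": the same for the moment, N m; "opening": finger opening in m; "grip_force": force on a finger pad.
Only numpy, scipy, OpenCV 4.12 (cv2) and the standard library are available. Lean on these libraries where they do the work, as an engineer would, in place of code of your own. Each camera call takes 0.05 s, during which the arm holds its last target. There are 200 camera calls.

### The job

Try both hand dispensers where they stand in the two-hole rack: press each plunger slowly down, and leave it fully home if it runs freely. If a plunger stiffens before it is home, stop there, never pressing either plunger harder than about 20 N, and then lift that blocked dispenser by its barrel, its plunger left as it is, and stand it upright and fully seated in the hole of the separate single-hole block. Leave the good dispenser in the rack and the vial and the dish where they are.

Things in the scene. Friction and masses are not known exactly. Their poses are not given: they have to be found in the camera images.
- rack: aluminium rack block fixed to the table, 50 (x) x 150 (y) x 45 mm high, origin at the centre of its underside; two vertical through holes of 21 mm diameter at y = +37.5 and -37.5 mm in its frame, each holding one dispenser. The two dispensers look alike and stand in either hole; one of the two is blocked, and only pressing shows which
- reject_hole (a point): mouth centre, on the top face (45 mm above the table), of the one vertical 21 mm through hole in the aluminium reject block, 60 x 60 x 45 mm, fixed to the table; its position varies
- dispenser_a_grip (a point): centre of the white grip barrel of hand dispenser a: round, upright, 32 mm in diameter, 36 mm tall, its flat underside resting on the rack's top. On the axis, half-way up (18 mm above the block's top when seated, z about 63 mm); z axis up along the dispenser. Under the barrel a nose 18 mm in diameter reaches 40.5 mm down, tapering to a 6 mm tip over its last 20 mm
- dispenser_b_grip (a point): the same point of hand dispenser b, of the same shape and size
- dispenser_a_plunger (a joint): how far dispenser a's plunger has slid in, m: 0 drawn out, 0.020 fully home (0.018 and more counts as home). It starts 0 to 4 mm in and stays where it is left. A good one slides under a steady 2 to 4 N to 20 mm, where resistance jumps to 5 N and then rises by about 4 N per mm on an elastic end stop. More than 20 N damages it
- dispenser_b_plunger (a joint): the same for dispenser b. The blocked one of the two, whichever it is, slides just as freely to 8 mm, where this value stops; pressed on, its disc still gives elastically, at 5 N rising by about 2 N for every mm, and springs back to the 8 mm mark when let go
- dispenser_a_thumb (a point): centre of the top face of dispenser a's grey thumb disc (24 mm in diameter, 4 mm thick, on a thin rod), which moves with the plunger: 46 mm above the grip point when drawn out, 26 mm above it when home
- dispenser_b_thumb (a point): centre of the top face of dispenser b's thumb disc
- dispenser_a: dispenser a as a whole, about 0.15 kg; origin on its axis at the tip of the nose, 58.5 mm below the grip point (4.5 mm above the table when seated)
- dispenser_b: dispenser b as a whole, likewise
- vial_centre (a point): centre of a loose capped vial, 25 mm in diameter and 54 mm tall, standing near the rack; leave it alone
- petri_centre (a point): centre of a loose glass dish, 61 mm in diameter and 14 mm tall, near the reject block; leave it alone
Things that resemble listed ones, but are neither listed nor needed, are in the scene too. Leave any green or orange look-alike of the dispenser_a alone.

How it is judged:
By the outcome, as a careful person would: the job done as asked, in the order asked, and still so for the second after the job is handed in, with the robot touching nothing.
It also fails if it takes over 58 s, if anything falls off the work surface, if the arm or the gripper's body presses on something with over 40 N, if the wrist force passes 120 N, or if a joint passes its speed limit or range.

## Working session

There is one attempt and no reset: what is moved stays moved. The work goes in short steps, Python scripts to look and compute and a tool call to move; the robot and the scene stay as the last step left them, time stands still between calls to the robot, and variables do not carry over. Pictures are saved under pics/ and viewed, at most 10 in all, crops included, and the job is handed in when it is done.

Besides the shell and the picture viewer there is one more tool, called after "Call:" by a JSON object that holds its "api" and its "payload". apply_moves: Moves the arm, as the interface text tells. Its arguments: {"type":"object","properties":{"rows":{"type":"array","items":{"type":"number"}},"grip":{"type":"number"},"grip_force":{"type":"number"}},"required":["rows"]}

```bash
mkdir -p pics; python3 - <<'E'
from station import ctrl
import cv2,numpy as np
o=ctrl.get_obs();print({k:np.round(v,3) for k,v in o.items()},ctrl.tip_extent)
for n in("scene","top"):
    p,d=ctrl.get_image(n);cv2.imwrite(f"pics/{n}0.png",p);np.savez(f"{n}0.npz",p=p,d=d);m=ctrl.camera_model(n)
    print(n,np.round(m["mtx"],1).tolist(),np.round(m["R"],3).tolist(),np.round(m["t"],3),np.round(-m["R"].T@m["t"],3))
E
```

```text
{'t': np.float64(0.0), 'q': array([-1.299,  0.053,  1.614, -0.   ,  1.476, -0.119]), 'dq': array([ 0.002,  0.001, -0.002,  0.002, -0.   ,  0.001]), 'effort': array([-0.0000e+00, -3.9368e+01, -3.7017e+01, -0.0000e+00,  7.0000e-03,
       -0.0000e+00]), 'tool_pos': array([ 0.238, -0.577,  0.303]), 'tool_rot': array([-3.08 , -0.609,  0.   ]), 'contact_force': array([0.234, 0.125, 0.854]), 'wrist_torque': array([0.029, 0.024, 0.02 ]), 'grip_force': np.float64(0.0), 'opening': np.float64(0.085)} 0.0726
scene [[476.7, 0.0, 322.8], [0.0, 476.7, 240.9], [0.0, 0.0, 1.0]] [[-0.442, -0.897, -0.011], [-0.499, 0.256, -0.828], [0.746, -0.36, -0.56]] [0.172 0.323 0.71 ] [-0.292  0.328  0.667]
top [[584.3, 0.0, 318.0], [0.0, 584.3, 245.4], [0.0, 0.0, 1.0]] [[0.009, -1.0, 0.016], [-0.986, -0.012, -0.165], [0.165, -0.014, -0.986]] [-0.053  0.475  1.07 ] [ 0.293 -0.033  1.134]
```

View pics/scene0.png

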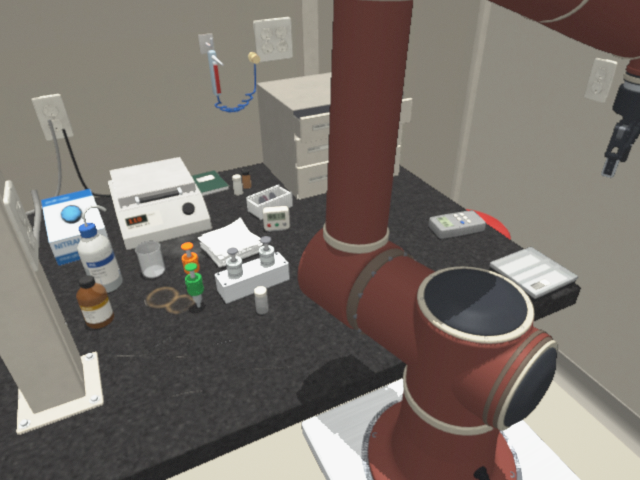

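View pics/top0.png

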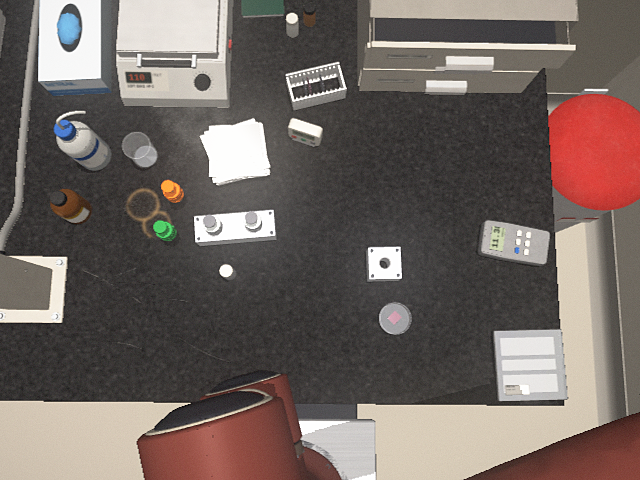

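Top view: the rack is centred at about (235,227), with dispensers at (212,224) and (253,220). The reject block is at (384,263) with its hole at about (384,264), the vial at (226,271), the dish at (395,318), and the green look-alike at (165,231). Next I measure these.

```bash
cat > h.py <<'E'
import numpy as np,cv2
from station import ctrl
def ray(n,uv,z):
    m=ctrl.camera_model(n);c=-m["R"].T@m["t"]
    d=m["R"].T@np.linalg.solve(m["mtx"],[uv[0],uv[1],1.]);return c+d*(z-c[2])/d[2]
def cloud(n,d):
    m=ctrl.camera_model(n);v,u=np.mgrid[:480,:640]
    P=np.stack([(u-m["mtx"][0,2])/m["mtx"][0,0]*d,(v-m["mtx"][1,2])/m["mtx"][1,1]*d,d],-1)
    return (P-m["t"])@m["R"]
E
python3 - <<'E'
from h import *
a=np.load("top0.npz");p,d=a["p"],a["d"];W=cloud("top",d)
def box(name,u0,u1,v0,v1,zr,zp):
    Z=W[v0:v1,u0:u1,2];m=((Z>zr[0])&(Z<zr[1])&(d[v0:v1,u0:u1]>0)).astype(np.uint8)
    n,l,s,c=cv2.connectedComponentsWithStats(m)
    i=1+np.argmax(s[1:,4]);k=(l==i).astype(np.uint8)
    pts=cv2.findNonZero(k)[:,0]+[u0,v0]
    X=np.array([ray("top",q,zp)[:2] for q in pts]);
    r=cv2.minAreaRect((X*1000).astype(np.float32));print(name,s[i,4],r,"medZ",np.median(Z[k>0]))
box("rack",180,290,200,255,(.035,.054),.045)
box("rej",355,415,240,290,(.035,.054),.045)
for nm,u0,u1 in(("L",198,230),("R",238,270)):
    box(nm+"thumb",u0,u1,200,240,(.095,.125),.107)
    box(nm+"barrel",u0,u1,200,245,(.072,.09),.081)
box("vial",210,240,255,285,(.04,.065),.054)
box("green",145,180,215,245,(.03,.2),.1)
img=cv2.resize(p[190:290,140:300],None,fx=5,fy=5,interpolation=cv2.INTER_CUBIC);cv2.imwrite("pics/crop.png",img)
img=cv2.resize(p[240:290,355:415],None,fx=8,fy=8,interpolation=cv2.INTER_CUBIC);cv2.imwrite("pics/crop2.png",img)
h=p[255:272,375:394].sum(2).astype(int);mm=(h<200);v,u=np.nonzero(mm);print("hole",u.mean()+375,v.mean()+255,mm.sum(),ray("top",(u.mean()+375,v.mean()+255),.045))
E
```

```text
rack 1521 ((509.7740783691406, 112.04631042480469), (52.241329193115234, 150.30104064941406), 5.548266887664795) medZ 0.044313360215150435
rej 949 ((442.73028564453125, -172.3516387939453), (60.81199645996094, 60.67502975463867), 0.6809825897216797) medZ 0.044538697906574
Lthumb 136 ((507.0374450683594, 149.68910217285156), (22.20987892150879, 22.214969635009766), 28.093637466430664) medZ 0.10728694284387688
Lbarrel 132 ((503.214111328125, 146.3751983642578), (24.15294075012207, 31.426088333129883), 41.3386116027832) medZ 0.07962995676162307
Rthumb 135 ((514.5390014648438, 75.38928985595703), (22.10291862487793, 21.489580154418945), 1.5341627597808838) medZ 0.10625056069549423
Rbarrel 122 ((510.0862121582031, 72.58940124511719), (24.582687377929688, 31.425613403320312), 31.820358276367188) medZ 0.07970640099481102Traceback (most recent call last):
  File "<stdin>", line 15, in <module>
  File "<stdin>", line 8, in box
  File "h.py", line 4, in ray
    m=ctrl.camera_model(n);c=-m["R"].T@m["t"]
ValueError: time passes only in moves, steps and waits
```

```bash
cat > h.py <<'E'
import numpy as np,cv2,functools
from station import ctrl
cm=functools.cache(ctrl.camera_model)
def ray(n,uv,z):
    m=cm(n);c=-m["R"].T@m["t"]
    d=m["R"].T@np.linalg.solve(m["mtx"],[uv[0],uv[1],1.]);return c+d*(z-c[2])/d[2]
def cloud(n,d):
    m=cm(n);v,u=np.mgrid[:480,:640]
    P=np.stack([(u-m["mtx"][0,2])/m["mtx"][0,0]*d,(v-m["mtx"][1,2])/m["mtx"][1,1]*d,d],-1)
    return (P-m["t"])@m["R"]
def goal(x,y,z,yaw=None):
    "shift/turn numbers from the present pose; yaw (deg) of tool x in world"
    from scipy.spatial.transform import Rotation as Ro
    o=ctrl.get_obs();R=Ro.from_rotvec(o["tool_rot"]);s=R.inv().apply(np.array([x,y,z])-o["tool_pos"])/.6
    if yaw is None: r=np.zeros(3)
    else:
        y_=np.radians(yaw);T=np.array([[np.cos(y_),np.sin(y_),0],[np.sin(y_),-np.cos(y_),0],[0,0,-1]])
        r=(R.inv()*Ro.from_matrix(T)).as_rotvec()/(np.pi/2)
    print(np.round(s,4),np.round(r,4),"pos",np.round(o["tool_pos"],4),"q",np.round(o["q"],2),"t",o["t"])
def say():
    o=ctrl.get_obs();print({k:np.round(o[k],4).tolist() for k in("t","tool_pos","contact_force","opening","grip_force")},ctrl.tip_extent)
E
python3 - <<'E'
from h import *
a=np.load("top0.npz");p,d=a["p"],a["d"];W=cloud("top",d)
def box(name,u0,u1,v0,v1,zr,zp):
    Z=W[v0:v1,u0:u1,2];m=((Z>zr[0])&(Z<zr[1])&(d[v0:v1,u0:u1]>0)).astype(np.uint8)
    n,l,s,c=cv2.connectedComponentsWithStats(m);i=1+np.argmax(s[1:,4])
    pts=cv2.findNonZero((l==i).astype(np.uint8))[:,0]+[u0,v0]
    r=cv2.minAreaRect(np.array([ray("top",q,zp)[:2]*1000 for q in pts],np.float32));print(name,s[i,4],r,"medZ",np.median(Z[l==i]))
box("vial",210,240,255,285,(.04,.065),.054)
box("green",145,180,215,245,(.03,.2),.1)
h=p[255:272,375:394].sum(2).astype(int);mm=(h<250);v,u=np.nonzero(mm);print("hole",u.mean()+375,v.mean()+255,mm.sum(),ray("top",(u.mean()+375,v.mean()+255),.045))
goal(.507,.1495,.25,5.5)
goal(.507,.1495,.25,-84.5)
E
```

```text
vial 140 ((423.0192565917969, 123.46305847167969), (22.418306350708008, 24.209436416625977), 0.6529867053031921) medZ 0.05320577701018524
green 344 ((490.3153076171875, 229.54205322265625), (44.3995475769043, 30.070302963256836), 46.31184387207031) medZ 0.07649472581850524
hole 382.9736842105263 263.94736842105266 38 [ 0.44077378 -0.1706256   0.045     ]
[ 0.8761 -0.9493  0.0899] [-0.0012  0.      0.1877] pos [ 0.238  -0.5774  0.3028] q [-1.3   0.05  1.61  0.    1.48 -0.12] t 0.1
[ 0.8761 -0.9493  0.0899] [-9.0000e-04  1.0000e-03  1.1877e+00] pos [ 0.238  -0.5774  0.3028] q [-1.3   0.05  1.61  0.    1.48 -0.12] t 0.1
```

Call:
{"api": "apply_moves", "payload": {"rows": [0.876, -0.949, 0.09, 0, 0, -0.812, 0.876, -0.949, 0.09, 0, 0, -0.812, 0.876, -0.949, 0.09, 0, 0, -0.812, 0.876, -0.949, 0.09, 0, 0, -0.812, 0.876, -0.949, 0.09, 0, 0, -0.812, 0.876, -0.949, 0.09, 0, 0, -0.812, 0.876, -0.949, 0.09, 0, 0, -0.812, 0.876, -0.949, 0.09, 0, 0, -0.812, 0.876, -0.949, 0.09, 0, 0, -0.812, 0.876, -0.949, 0.09, 0, 0, -0.812, 0.876, -0.949, 0.09, 0, 0, -0.812, 0.876, -0.949, 0.09, 0, 0, -0.812, 0.876, -0.949, 0.09, 0, 0, -0.812, 0.876, -0.949, 0.09, 0, 0, -0.812, 0.876, -0.949, 0.09, 0, 0, -0.812, 0.876, -0.949, 0.09, 0, 0, -0.812, 0.876, -0.949, 0.09, 0, 0, -0.812, 0.876, -0.949, 0.09, 0, 0, -0.812], "grip": 0}}

```text
t: 1.9
tool_pos: [0.5068, 0.149, 0.2492]
tool_rot: [-2.111, -2.326, 0.003]
contact_force: [0.5, 0.3, 0.6]
opening: -0.0001
grip_force: 0.0
```

```bash
python3 - <<'E'
from h import *
say();goal(.5065,.1495,.21,95.5)
E
```

```text
{'t': 1.9, 'tool_pos': [0.5068, 0.149, 0.2492], 'contact_force': [0.4638, 0.2873, 0.6391], 'opening': -0.0001, 'grip_force': 0.0} 0.0726
[ 0.0009 -0.0003  0.0653] [-0.001   0.0004  0.0005] pos [0.5068 0.149  0.2492] q [ 0.15 -0.14  1.89 -0.    1.39  0.05] t 1.9
```

Call:
{"api": "apply_moves", "payload": {"rows": [0.001, 0, 0.04, 0, 0, 0, 0.001, 0, 0.08, 0, 0, 0, 0.001, 0, 0.087, 0, 0, 0, 0.001, 0, 0.087, 0, 0, 0]}}

```text
t: 2.3
tool_pos: [0.5064, 0.1483, 0.1969]
tool_rot: [-2.114, -2.322, 0.003]
contact_force: [1.5, 0.4, 0.6]
opening: 0.0001
grip_force: 0.0
```

```bash
python3 - <<'E'
from h import *
say()
p,d=ctrl.get_image("scene")
cv2.imwrite("pics/s1.png",cv2.resize(p[190:330,160:320],None,fx=4,fy=4,interpolation=cv2.INTER_CUBIC))
E
```

```text
{'t': 2.3, 'tool_pos': [0.5064, 0.1483, 0.1969], 'contact_force': [1.5004, 0.3796, 0.6073], 'opening': 0.0001, 'grip_force': 0.0} 0.0726
```

View pics/s1.png

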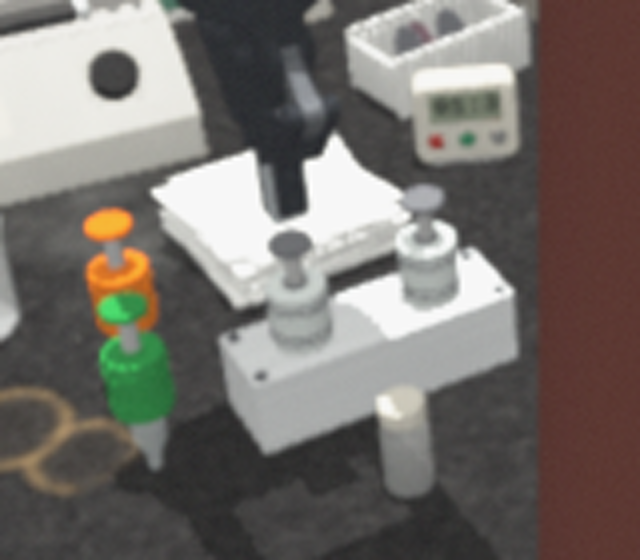

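The finger tip, at (290,218) in the crop, is about 17 mm above the left disc at (290,243) and centred over it. I'll press slowly.

Call:
{"api": "apply_moves", "payload": {"rows": [0, 0, 0.012, 0, 0, 0, 0, 0, 0.023, 0, 0, 0, 0, 0, 0.026, 0, 0, 0, 0, 0, 0.029, 0, 0, 0, 0, 0, 0.032, 0, 0, 0, 0, 0, 0.035, 0, 0, 0]}}

```text
t: 2.95
tool_pos: [0.5075, 0.1495, 0.1775]
tool_rot: [2.112, 2.325, 0.001]
contact_force: [-1.0, -0.1, 3.8]
opening: 0.0002
grip_force: 1.9
```

Call:
{"api": "apply_moves", "payload": {"rows": [0, 0, 0.002, 0, 0, 0, 0, 0, 0.004, 0, 0, 0, 0, 0, 0.006, 0, 0, 0, 0, 0, 0.007, 0, 0, 0]}}

```text
t: 3.35
tool_pos: [0.5071, 0.1495, 0.1725]
tool_rot: [2.113, 2.325, 0.0]
contact_force: [-0.9, -0.1, 3.2]
opening: 0.0002
grip_force: 1.9
```

Call:
{"api": "apply_moves", "payload": {"rows": [0, 0, 0.002, 0, 0, 0, 0, 0, 0.004, 0, 0, 0, 0, 0, 0.004, 0, 0, 0]}}

```text
t: 3.65
tool_pos: [0.507, 0.1494, 0.1698]
tool_rot: [-2.113, -2.325, 0.0]
contact_force: [-0.5, -0.3, 2.4]
opening: -0.0001
grip_force: 1.2
```

```bash
python3 - <<'E'
from h import *
say()
E
```

```text
{'t': 3.65, 'tool_pos': [0.507, 0.1494, 0.1698], 'contact_force': [-0.4527, -0.2738, 2.4161], 'opening': -0.0001, 'grip_force': 1.2488} 0.0726
```

Call:
{"api": "apply_moves", "payload": {"rows": [0, 0, 0.003, 0, 0, 0, 0, 0, 0.006, 0, 0, 0, 0, 0, 0.009, 0, 0, 0, 0, 0, 0.012, 0, 0, 0, 0, 0, 0.012, 0, 0, 0]}}

```text
t: 4.15
tool_pos: [0.507, 0.1494, 0.1624]
tool_rot: [-2.113, -2.325, 0.0]
contact_force: [-0.3, 0.3, 1.6]
opening: -0.0006
grip_force: 0.8
```

Call:
{"api": "apply_moves", "payload": {"rows": [0, 0, 0.0015, 0, 0, 0, 0, 0, 0.003, 0, 0, 0, 0, 0, 0.003, 0, 0, 0]}}

```text
t: 4.45
tool_pos: [0.5072, 0.1494, 0.1614]
tool_rot: [-2.113, -2.325, 0.0]
contact_force: [-1.4, -0.3, 6.0]
opening: 0.0001
grip_force: 2.7
```

The left plunger is home: end-stop force of 6 N at TCP 0.1614. Now the right one.

Call:
{"api": "apply_moves", "payload": {"rows": [0, 0, -0.05, 0, 0, 0, 0, 0, -0.06, 0, 0, 0, -0.06, 0, -0.06, 0, 0, 0, -0.125, 0, -0.06, 0, 0, 0, -0.125, 0, -0.045, 0, 0, 0, -0.125, 0, -0.04, 0, 0, 0, -0.125, 0, -0.04, 0, 0, 0]}}

```text
t: 5.15
tool_pos: [0.5134, 0.0753, 0.1835]
tool_rot: [-2.111, -2.324, 0.002]
contact_force: [-0.2, 0.0, -0.9]
opening: -0.0002
grip_force: 0.0
```

```bash
python3 - <<'E'
from h import *
say();goal(.5138,.0749,.178,95.5)
E
```

```text
{'t': 5.15, 'tool_pos': [0.5134, 0.0753, 0.1835], 'contact_force': [-0.1618, 0.0024, -0.9239], 'opening': -0.0002, 'grip_force': 0.0} 0.0726
[-0.0007  0.0006  0.0091] [-0.0016 -0.0004 -0.0001] pos [0.5134 0.0753 0.1835] q [ 0.   -0.09  1.97  0.    1.27 -0.09] t 5.15
```

Call:
{"api": "apply_moves", "payload": {"rows": [0, 0, 0.004, 0, 0, 0, 0, 0, 0.007, 0, 0, 0, 0, 0, 0.01, 0, 0, 0, 0, 0, 0.0135, 0, 0, 0, 0, 0, 0.0135, 0, 0, 0]}}

```text
t: 5.65
tool_pos: [0.5144, 0.0751, 0.1774]
tool_rot: [2.112, 2.325, 0.001]
contact_force: [-1.2, 0.5, 2.8]
opening: 0.0001
grip_force: 1.2
```

Call:
{"api": "apply_moves", "payload": {"rows": [0, 0, 0.002, 0, 0, 0, 0, 0, 0.0035, 0, 0, 0, 0, 0, 0.005, 0, 0, 0, 0, 0, 0.005, 0, 0, 0]}}

```text
t: 6.05
tool_pos: [0.5143, 0.0748, 0.174]
tool_rot: [2.113, 2.325, 0.001]
contact_force: [-0.4, 1.4, 3.5]
opening: 0.0002
grip_force: 1.6
```

Call:
{"api": "apply_moves", "payload": {"rows": [0, 0, 0.001, 0, 0, 0, 0, 0, 0.002, 0, 0, 0, 0, 0, 0.003, 0, 0, 0, 0, 0, 0.003, 0, 0, 0]}}

```text
t: 6.45
tool_pos: [0.5145, 0.0749, 0.1728]
tool_rot: [2.113, 2.325, 0.001]
contact_force: [-1.1, 1.6, 6.6]
opening: 0.0
grip_force: 3.2
```

```bash
python3 - <<'E'
from h import *
say()
E
```

```text
{'t': 6.45, 'tool_pos': [0.5145, 0.0749, 0.1728], 'contact_force': [-1.0608, 1.6414, 6.5858], 'opening': 0.0, 'grip_force': 3.1582} 0.0726
```

The right one is blocked: 6.6 N at about 8.8 mm. I'll lift off, open the gripper and straddle the barrel.

Call:
{"api": "apply_moves", "payload": {"rows": [0, 0, -0.03, 0, 0, 0, 0, 0, -0.067, 0, 0, 0, 0, 0, -0.067, 0, 0, 0, 0, 0, -0.067, 0, 0, 0, 0, 0, -0.067, 0, 0, 0, 0, 0, -0.067, 0, 0, 0, 0, 0, -0.067, 0, 0, 0], "grip": 0.75, "grip_force": 30}}

```text
t: 7.15
tool_pos: [0.5137, 0.0747, 0.2112]
tool_rot: [-2.112, -2.324, 0.002]
contact_force: [0.9, 0.3, 0.5]
opening: 0.064
grip_force: 0.0
```

```bash
python3 - <<'E'
from h import *
say();goal(.5141,.0750,.119,95.5)
p,d=ctrl.get_image("top");W=cloud("top",d)
for nm,u0,u1 in(("L",198,230),("R",238,270)):
    Z=W[205:235,u0:u1,2];print(nm,np.median(Z[(Z>.084)&(Z<.125)]),((Z>.084)&(Z<.125)).sum())
p,d=ctrl.get_image("scene")
cv2.imwrite("pics/s2.png",cv2.resize(p[190:330,160:320],None,fx=4,fy=4,interpolation=cv2.INTER_CUBIC))
E
```

```text
{'t': 7.15, 'tool_pos': [0.5137, 0.0747, 0.2112], 'contact_force': [0.8752, 0.3117, 0.5205], 'opening': 0.064, 'grip_force': 0.0} 0.0726
[0.0004 0.0009 0.1537] [-0.0012 -0.0001 -0.0003] pos [0.5137 0.0747 0.2112] q [ 0.   -0.13  1.95 -0.    1.32 -0.09] t 7.15
L 0.08813955338858875 129
R nan 0
  return _methods._mean(a, axis=axis, dtype=dtype,
  ret = ret.dtype.type(ret / rcount)
```

View pics/s2.png

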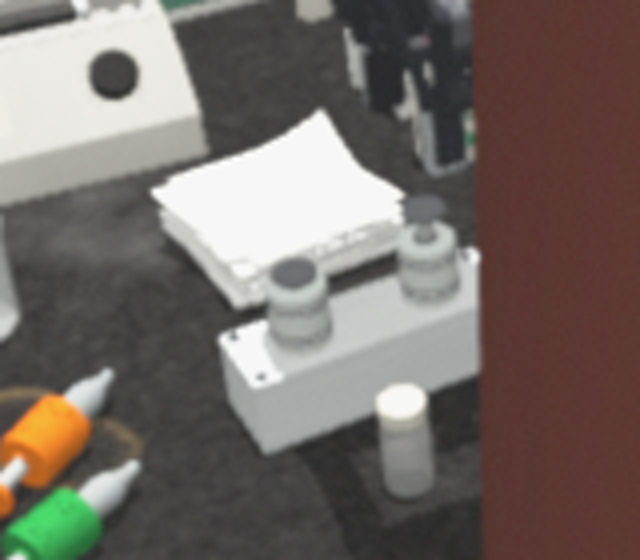

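The left disc is now down on its barrel (home) and the right one is partly drawn out, with the open fingers above it. The green and orange look-alikes now lie on their sides; the gripper never came near them, and they had been balanced on their tips. I'll descend to the right barrel.

Call:
{"api": "apply_moves", "payload": {"rows": [0, 0.001, 0.04, 0, 0, 0, 0, 0.001, 0.08, 0, 0, 0, 0, 0.001, 0.11, 0, 0, 0, 0, 0.001, 0.135, 0, 0, 0, 0, 0.001, 0.15, 0, 0, 0, 0, 0.001, 0.153, 0, 0, 0, 0, 0.001, 0.153, 0, 0, 0]}}

```text
t: 7.95
tool_pos: [0.5151, 0.0748, 0.1208]
tool_rot: [2.113, 2.325, 0.0]
contact_force: [-0.6, -0.8, -0.7]
opening: 0.0641
grip_force: 0.0
```

```bash
python3 - <<'E'
from h import *
say()
p,d=ctrl.get_image("scene")
cv2.imwrite("pics/s3.png",cv2.resize(p[150:400,60:320],None,fx=3,fy=2.4,interpolation=cv2.INTER_CUBIC)[:, :780])
E
```

```text
{'t': 7.95, 'tool_pos': [0.5151, 0.0748, 0.1208], 'contact_force': [-0.5638, -0.8188, -0.7206], 'opening': 0.0641, 'grip_force': 0.0} 0.0726
```

View pics/s3.png

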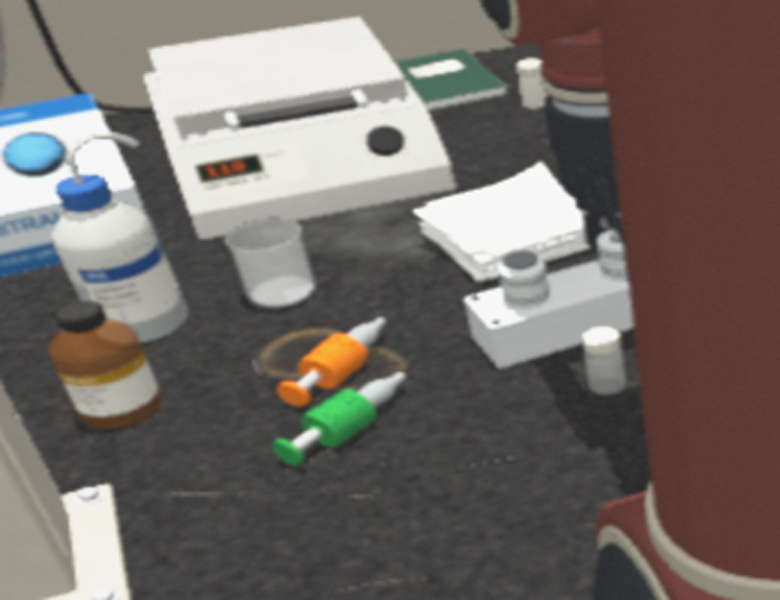

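The vial and rack are undisturbed, and the look-alikes are lying still well away from the work. Closing the grip.

Call:
{"api": "apply_moves", "payload": {"rows": [0, 0, 0, 0, 0, 0, 0, 0, 0, 0, 0, 0, 0, 0, 0, 0, 0, 0, 0, 0, 0, 0, 0, 0, 0, 0, 0, 0, 0, 0, 0, 0, 0, 0, 0, 0, 0, 0, 0, 0, 0, 0, 0, 0, 0, 0, 0, 0], "grip": 0, "grip_force": 40}}

```text
t: 8.8
tool_pos: [0.5155, 0.0748, 0.1216]
tool_rot: [2.112, 2.324, 0.002]
contact_force: [-1.3, -0.3, 5.3]
opening: 0.0308
grip_force: 40.0
```

```bash
python3 - <<'E'
from h import *
say();goal(.5141,.075,.23)
E
```

```text
{'t': 8.8, 'tool_pos': [0.5155, 0.0748, 0.1216], 'contact_force': [-1.2526, -0.2672, 5.3385], 'opening': 0.0308, 'grip_force': 40.0285} 0.0726
[ 0.0005 -0.002  -0.1806] [0. 0. 0.] pos [0.5155 0.0748 0.1216] q [ 0.   -0.01  2.    0.    1.15 -0.09] t 8.8
```

Call:
{"api": "apply_moves", "payload": {"rows": [0, 0, -0.01, 0, 0, 0, 0, 0, -0.025, 0, 0, 0, 0, 0, -0.045, 0, 0, 0, 0, 0, -0.07, 0, 0, 0, 0, 0, -0.095, 0, 0, 0, 0, 0, -0.12, 0, 0, 0, 0, 0, -0.145, 0, 0, 0, 0, 0, -0.167, 0, 0, 0, 0, 0, -0.167, 0, 0, 0, 0, 0, -0.167, 0, 0, 0]}}

```text
t: 9.8
tool_pos: [0.5149, 0.0748, 0.2211]
tool_rot: [2.113, 2.325, 0.0]
contact_force: [-0.6, -0.9, -2.6]
opening: 0.0307
grip_force: 39.8
```

```bash
python3 - <<'E'
from h import *
say();goal(.4427,-.1724,.22,95.5);goal(.4427,-.1724,.22,60)
p,d=ctrl.get_image("top");np.savez("top1.npz",p=p,d=d)
p,d=ctrl.get_image("scene")
cv2.imwrite("pics/s4.png",p)
E
```

```text
{'t': 9.8, 'tool_pos': [0.5149, 0.0748, 0.2211], 'contact_force': [-0.6138, -0.8604, -2.6439], 'opening': 0.0307, 'grip_force': 39.847} 0.0726
[-0.3987 -0.159   0.0017] [ 0.0003  0.     -0.0003] pos [0.5149 0.0748 0.2211] q [ 0.   -0.13  1.94 -0.    1.34 -0.09] t 9.8
[-0.3987 -0.159   0.0017] [ 3.000e-04 -1.000e-04  3.941e-01] pos [0.5149 0.0748 0.2211] q [ 0.   -0.13  1.94 -0.    1.34 -0.09] t 9.8
```

View pics/s4.png

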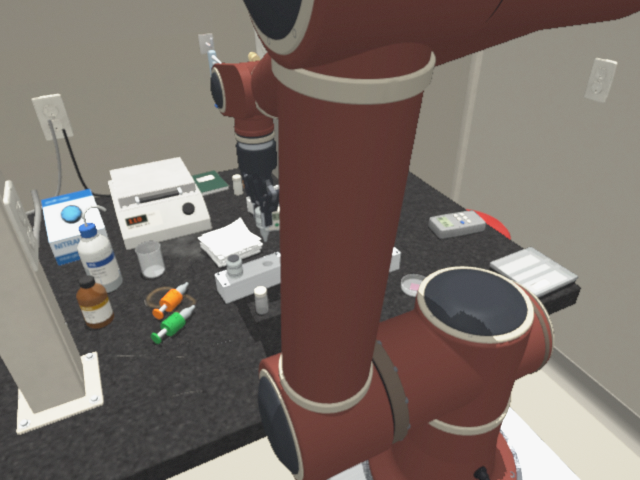

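The dispenser is held and clear of the rack. Carrying it over the reject block.

Call:
{"api": "apply_moves", "payload": {"rows": [-0.02, -0.008, 0, 0, 0, 0, -0.06, -0.024, 0, 0, 0, 0, -0.11, -0.044, 0, 0, 0, 0, -0.16, -0.064, 0, 0, 0, 0, -0.21, -0.084, 0, 0, 0, 0, -0.26, -0.104, 0, 0, 0, 0, -0.31, -0.124, 0, 0, 0, 0, -0.35, -0.14, 0, 0, 0, 0, -0.38, -0.152, 0, 0, 0, 0, -0.398, -0.1585, 0, 0, 0, 0, -0.398, -0.1585, 0, 0, 0, 0, -0.398, -0.1585, 0, 0, 0, 0]}}

```text
t: 11.1
tool_pos: [0.4428, -0.1717, 0.2204]
tool_rot: [-2.113, -2.324, -0.0]
contact_force: [0.6, 0.1, -2.2]
opening: 0.031
grip_force: 39.9
```

```bash
python3 - <<'E'
from h import *
say();goal(.443,-.1724,.15,95.5)
p,d=ctrl.get_image("scene")
cv2.imwrite("pics/s5.png",cv2.resize(p[150:310,240:480],None,fx=3.3,fy=3.3,interpolation=cv2.INTER_CUBIC))
p,d=ctrl.get_image("top")
cv2.imwrite("pics/t5.png",cv2.resize(p[200:350,320:460],None,fx=4,fy=4,interpolation=cv2.INTER_CUBIC))
E
```

```text
{'t': 11.1, 'tool_pos': [0.4428, -0.1717, 0.2204], 'contact_force': [0.5561, 0.1186, -2.2479], 'opening': 0.031, 'grip_force': 39.872} 0.0726
[-0.0013  0.0003  0.1174] [-0.0003 -0.0006 -0.0006] pos [ 0.4428 -0.1717  0.2204] q [-0.53 -0.25  2.04  0.    1.36 -0.62] t 11.1
```

View pics/s5.png

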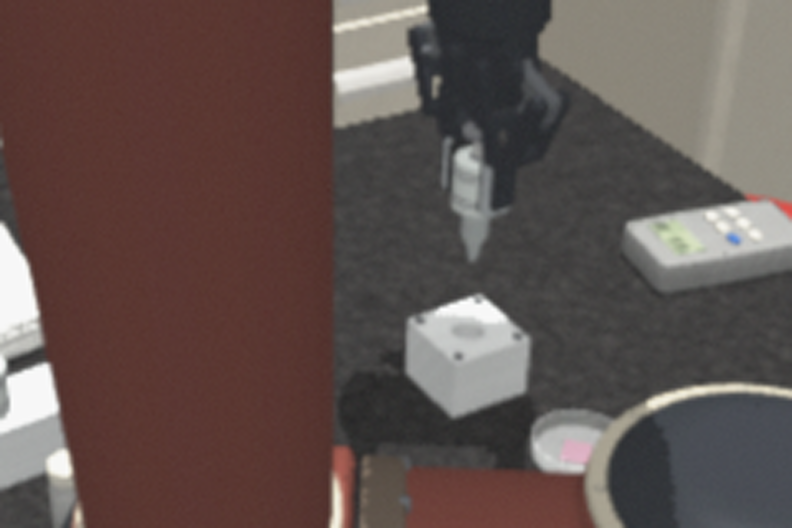

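The dispenser hangs upright with its nose at (473,262), above the hole at (468,328). Lowering with force checks.

Call:
{"api": "apply_moves", "payload": {"rows": [-0.001, 0, 0.02, 0, 0, 0, -0.001, 0, 0.04, 0, 0, 0, -0.001, 0, 0.06, 0, 0, 0, -0.001, 0, 0.08, 0, 0, 0, -0.001, 0, 0.095, 0, 0, 0, -0.001, 0, 0.105, 0, 0, 0, -0.001, 0, 0.115, 0, 0, 0, -0.001, 0, 0.115, 0, 0, 0]}}

```text
t: 12.0
tool_pos: [0.4426, -0.1724, 0.1509]
tool_rot: [-2.112, -2.324, 0.0]
contact_force: [-0.3, -0.0, -2.4]
opening: 0.0308
grip_force: 39.9
```

```bash
python3 - <<'E'
from h import *
say();goal(.443,-.1724,.13,95.5)
E
```

```text
{'t': 12.0, 'tool_pos': [0.4426, -0.1724, 0.1509], 'contact_force': [-0.3287, -0.0308, -2.4211], 'opening': 0.0308, 'grip_force': 39.8779} 0.0726
[-0.0001  0.0006  0.0349] [-0.0008 -0.0006 -0.0003] pos [ 0.4426 -0.1724  0.1509] q [-0.53 -0.16  2.09 -0.    1.22 -0.62] t 12.0
```

Call:
{"api": "apply_moves", "payload": {"rows": [0, 0, 0.008, 0, 0, 0, 0, 0, 0.016, 0, 0, 0, 0, 0, 0.024, 0, 0, 0, 0, 0, 0.032, 0, 0, 0, 0, 0, 0.032, 0, 0, 0]}}

```text
t: 12.5
tool_pos: [0.4425, -0.1723, 0.1316]
tool_rot: [-2.112, -2.324, 0.001]
contact_force: [1.3, -0.6, -2.0]
opening: 0.0308
grip_force: 39.9
```

Call:
{"api": "apply_moves", "payload": {"rows": [0, 0, 0.004, 0, 0, 0, 0, 0, 0.008, 0, 0, 0, 0, 0, 0.011, 0, 0, 0, 0, 0, 0.011, 0, 0, 0, 0, 0, 0.011, 0, 0, 0]}}

```text
t: 13.0
tool_pos: [0.443, -0.1726, 0.126]
tool_rot: [2.113, 2.325, -0.0]
contact_force: [0.2, 0.5, -1.4]
opening: 0.0309
grip_force: 39.9
```

Call:
{"api": "apply_moves", "payload": {"rows": [0, 0, 0.002, 0, 0, 0, 0, 0, 0.004, 0, 0, 0, 0, 0, 0.006, 0, 0, 0, 0, 0, 0.006, 0, 0, 0]}}

```text
t: 13.4
tool_pos: [0.4429, -0.1725, 0.1222]
tool_rot: [-2.113, -2.325, 0.0]
contact_force: [-0.1, -0.7, -1.6]
opening: 0.0309
grip_force: 39.9
```

Call:
{"api": "apply_moves", "payload": {"rows": [0, 0, 0.001, 0, 0, 0, 0, 0, 0.002, 0, 0, 0, 0, 0, 0.002, 0, 0, 0]}}

```text
t: 13.7
tool_pos: [0.4431, -0.1726, 0.1217]
tool_rot: [-2.113, -2.325, 0.0]
contact_force: [-1.5, 0.4, 2.7]
opening: 0.0306
grip_force: 40.3
```

Seated (contact at 0.1217, matching the rack height). Releasing and rising.

Call:
{"api": "apply_moves", "payload": {"rows": [0, 0, 0, 0, 0, 0, 0, 0, 0, 0, 0, 0, 0, 0, 0, 0, 0, 0, 0, 0, 0, 0, 0, 0, 0, 0, 0, 0, 0, 0, 0, 0, 0, 0, 0, 0, 0, 0, 0, 0, 0, 0], "grip": 0.75}}

```text
t: 14.4
tool_pos: [0.443, -0.1725, 0.1212]
tool_rot: [-2.113, -2.325, -0.0]
contact_force: [0.5, -0.2, -0.1]
opening: 0.0639
grip_force: 0.0
```

Call:
{"api": "apply_moves", "payload": {"rows": [0, 0, -0.02, 0, 0, 0, 0, 0, -0.05, 0, 0, 0, 0, 0, -0.09, 0, 0, 0, 0, 0, -0.14, 0, 0, 0, 0, 0, -0.19, 0, 0, 0, 0.08, 0, -0.24, 0, 0, 0, 0.15, 0, -0.24, 0, 0, 0, 0.22, 0, -0.24, 0, 0, 0, 0.22, 0, -0.24, 0, 0, 0]}}

```text
t: 15.3
tool_pos: [0.43, -0.0376, 0.2666]
tool_rot: [2.105, 2.33, 0.003]
contact_force: [0.9, -0.8, -1.0]
opening: 0.0643
grip_force: 0.0
```

```bash
python3 - <<'E'
from h import *
say()
p,d=ctrl.get_image("top");W=cloud("top",d)
Z=W[235:290,355:415,2]
for a,b in((.036,.054),(.072,.09),(.092,.12)):
    m=(Z>a)&(Z<b);print(a,m.sum(),np.median(Z[m]) if m.any() else None, W[235:290,355:415][m].mean(0) if m.any() else None)
Z=W[205:235,198:230,2];m=(Z>.084)&(Z<.125);print("L",np.median(Z[m]),m.sum())
cv2.imwrite("pics/end.png",p)
E
```

```text
{'t': 15.3, 'tool_pos': [0.43, -0.0376, 0.2666], 'contact_force': [0.8994, -0.783, -0.9641], 'opening': 0.0643, 'grip_force': 0.0} 0.0726
0.036 754 0.044739676477963966 [ 0.44176007 -0.17128306  0.04483293]
0.072 115 0.08039711867286466 [ 0.43881505 -0.16745357  0.07958679]
0.092 136 0.10052544378548481 [ 0.442578   -0.17213597  0.10050629]
L 0.08843605776994344 136
```

View pics/end.png

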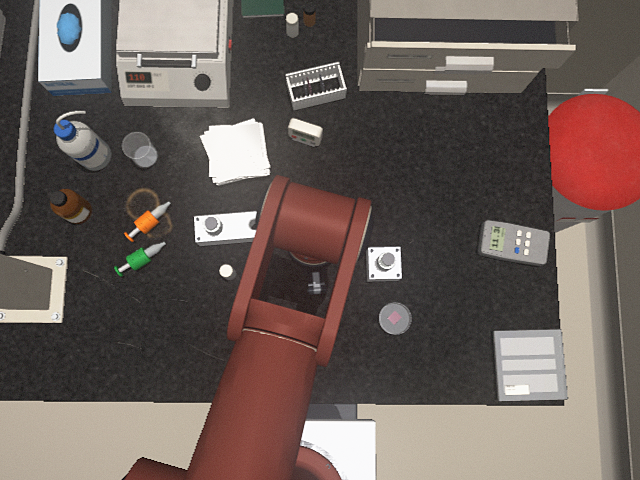

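The blocked dispenser stands upright in the reject block at (386,261): barrel top at 80 mm and disc at 100.5 mm, so it is seated with its plunger at 8 mm. The good one stays home in the rack at (212,224). The vial at (226,271) and the dish at (395,318) have not moved.

```bash
python3 -c "
from station import ctrl
print(ctrl.finish_job())"
```

```text
the job is handed in; nothing more can be done
None
```

The job is handed in: the left dispenser ran freely and is fully home in the rack; the right one stiffened at about 8 mm (6.6 N when I stopped) and now stands upright and seated in the reject block. The vial and dish are unmoved, but the green and orange look-alikes, which had stood on their tips, fell over during the run. I don't think the arm touched them, though I did not see them fall.

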